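Third hand: press a handle bar against a sprung stop

ROBOT

A 7-joint arm with a two-finger parallel gripper is mounted at the origin on the work surface; the furniture and walls round the work are solid. World frame = base frame: x ahead of the robot, y to its left, z up, the work surface at z = 0. Lengths are in m, angles in rad, forces in N, time in s.
With the tool pointing down it reaches from about 0.35 to 0.775 m from the base axis. Payload 3.1 kg.
Tool frame: the origin (TCP) lies between the finger pads; the fingertips stand 11 mm ahead of it and the grasp point (between the pads) lies 8 mm behind it; z points along the fingers, y is the line along which they close (so a half turn about z gives the same grasp; the last joint's range is limited). The gripper opens to 85 mm and grips with 20 to 120 N. Pads are 22 mm wide; open, the fingers measure 114 mm over their backs; the gripper's body (76 mm by 85 mm) begins 54 mm behind the grasp point. The pads swing forward as they close: fully open they stand 13 mm farther back than shut.
Start: joints at [-1.274, 0.311, 0.014, 1.512, -0.004, 1.319, -0.027], TCP at [0.183, 0.519, 0.242] pointing down, gripper open.
Joint ranges: [-2.7, 2.7], [-0.3, 1.91], [-1.27, 1.3], [0.12, 2.57], [-1.44, 4.58], [0.2, 2.03], [-3.05, 3.05]. Speed limits (rad/s): [2.79, 2.79, 3.14, 3.14, 3.14, 3.14, 3.14].

INTERFACE

Orientations are given as a 3x3 rotation matrix whose columns are the frame's x, y, z axes.
In Python, from workcell import read_state, grab_frame, calibration, close_job, search_frame gives the robot as it stands.
- The arm moves only by the tool arm_command, never from a script. Its argument "targets" is one flat list of numbers, 7 for each row, row after row: the closure, from -1 (fully open) to 1 (shut), then the shift along the tool's x, y, z scaled (see below), then the turn, a rotation vector about the tool's x, y, z scaled (see below). A call has 1 to 5 rows; each row is the pose to reach, as a shift and turn from the pose commanded when the call began, along the tool's axes at that moment; what a row does not reach only later rows make up. The controller multiplies each number of a shift by 0.25 m and each number of a turn by 30 degrees. A row lasts 1/10 s, in which the tool goes at most 50 mm and 8.59 degrees, less where a joint would pass 70% of its speed; a pose out of reach is approached as far as the arm can. A call with a number of a shift or a turn outside -1 to 1 is refused whole. A call with a gripper value outside its range is refused whole. The fingers move at their own pace and stop on an object; the grip force is fixed at half the most. Time passes only in rows, so rows that repeat a pose let the fingers close. It gives the time, the measured TCP pose, the force, the opening and the grip force at its end, in the units of the state.
- read_state(): the state, without advancing time (a new reading comes with each control period).
- grab_frame(name): name is "scene" or "side" or "wrist"; returns (picture, depth): 400x640x3 uint8, blue, green, red; 400x640 float32, m along the optical axis (not along the pixel's ray), 0 where there is no reading.
- calibration(name): a dict with "vertical_fov" (degrees; the focal length in pixels is half the picture's height over the tangent of half this angle, whatever the lens; pixels are square), "cx", "cy" (the principal point, pixels), "D" ([k1, k2, p1, p2, k3] as OpenCV has them; the pictures are not rectified), "rvec" (rotation vector, rad) and "tvec" (3), from world to camera coordinates, as OpenCV has them; the wrist camera has in their place "hand_eye" (4x4, takes a point from camera to tool coordinates, whose origin is the TCP and whose axes are the flange's). Camera axes: x right, y down, z forward; pixel columns grow to the right and rows downward; lengths in m; the calibration is good to about 2 mm. A picture is of the moment at which its call begins: read the wrist's pose just before it. calibration takes no time and is no camera call.
- close_job(): hands the job in; it is judged then, once.
Trained networks look in the newest picture that a camera, given by its name, has taken for a name from the list of things; names that differ only in an ending like _2 or _b are one class to them, and where a whole thing is asked for, a point or a joint stands for the part that bears it (a point fixed in the world has none). Each returns a list of dicts, best first, with "conf" (0 to 1); they miss things now and then, are a little off and sometimes report something else, mostly with a low value. They report only what shows in the picture. A call takes as long as a camera call.
- search_frame(camera, thing): "box" ([left, top, width, height] in pixels, round what is visible of it).
The state is a dict: "time": time; "joints": joint angles; "qvel": joint speeds; "tau": joint torques, N m; "tcp_pos": TCP position; "orientation": TCP orientation; "contact_force": force on the tool from outside, world axes, zero at the start; "wrist_torque": the same for the moment, N m; "grip_width": finger opening in m; "grasp_force": force on a finger pad.
Only numpy, scipy, OpenCV 4.12 (cv2) and the standard library are available. Lean on these libraries where they do the work, as an engineer would, in place of code of your own. Each camera call takes 0.05 s, during which the arm holds its last target. There are 200 camera calls.

TASK

Be my third hand at the wooden fastening jig: lay the loose wooden bar in its channel under the raised keeper without pushing the stop yet, and swing the keeper down shut over the bar. Then take the bar and press it end-on against the sprung steel stop plate with a steady 10 newtons or so, so that the plate's front face stands about the middle of the green marks (20 mm back), never driving it to the end of its travel, and finish while still holding it pressed there so that I can drive the screw. Leave the jar and the tape alone.

Things in the scene. Friction and masses are not known exactly. Their poses are not given: they have to be found in the camera images.
- bar: Loose pale wooden bar with a dark pilot hole in each end, about 0.16 kg, 180 long (its x) x 28 wide (its y) x 45 high (its z); starts lying on the table, upright as it is to be used. Origin: centre of its underside. Both ends are alike, so either end may go to the stop.
- jig: Plywood jig fixed to the table, base 320 (x) x 130 (y) x 12 high. Origin: centre of the underside, on the table; x is the direction to press in, towards the stop; z up. All jig places below are in this frame. Two low wooden rails form a channel along x, open on top and at its near end (-x). Past the stop plate stands a wooden spring block, x = 122 to 158, up to z = 68.
- stop_plate: Upright steel plate, 8 thick x 76 wide x 48 high, at the end of the channel; springs let it slide only along the jig's +x. Origin: middle of its front face's lower edge (the face spans 0 to 50 above it), at jig x = 75, z = 12.5 when free. Spring without preload, 500 N/m: 10 N pushes it 20 mm back (x = 95); end of travel at 35 mm back.
- channel (a point): Where the middle of the bar's underside goes when loaded (jig x = -35, y = 0, z = 12): its end is then 20 short of the stop, under the keeper. Channel 36 wide, x = -127 to 63; rails end at z = 28 with bevelled inner edges, outer faces at y = +-34; the bar in it stands 29 above the rails, its top at z = 57.
- green_mark (a point): Centre of one of two green marks on the base, 14 x 14, beside the plate at jig y = +-44; they span x = 88 to 102, where the plate's front face stands at 6.5 to 13.5 N.
- keeper (a joint): Steel keeper bar hinged on the jig's -y side, axis along the jig's x: 0 = shut, level across the channel 4 above the bar; starts raised, 1.5 to 1.8 rad (1.57 upright, limit 1.9). Friction keeps it where it is left; about 2 N at its red end moves it. 20 wide (jig x = 35 to 55), 12 thick, reaching 103 from the axis. Push it over from its outer side (jig -y side when raised, top when shut).
- keeper_pad (a point): Middle of the outer face of the red end of the keeper, 92 from the hinge axis; when shut it is the top face, 73.5 above the table, at x = 45, y = +45 in the jig.
- keeper_hinge (a point): Centre of the keeper's hinge axis, fixed at jig x = 45, y = -47, z = 67. Steel cheeks beside it at x = 26 to 64, y = -57 to -37, up to z = 76; across the channel stands a wooden rest post, y = 39 to 55, up to z = 60.
- jar: Bystander: clear jar with red lid, 62 across, 86 high; origin at the centre of its underside.
- tape: Bystander: roll of cream tape lying flat, 100 across, 25 high; origin at the centre of its underside.

How it is judged:
By the outcome, as a careful person would: the job done as asked, in the order asked, and still so for the second after the job is handed in, while the arm keeps its last pose, push and grip.
It also fails if it takes over 72 s, if anything falls off the work surface, if the arm or the gripper's body presses on something with over 40 N, if the wrist force passes 120 N, or if a joint passes its speed limit or range.

## Working session

There is one attempt and no reset: what is moved stays moved. The work goes in short steps, Python scripts to look and compute and a tool call to move; the robot and the scene stay as the last step left them, time stands still between calls to the robot, and variables do not carry over. Pictures are saved under pics/ and viewed, at most 10 in all, crops included, and the job is handed in when it is done.

Besides the shell and the picture viewer there is one more tool, called after ">>>" as name(argument=value, ...) on one line, values as JSON. arm_command: Moves the arm, as the interface text tells. Shifts and turns lie within -1 to 1; 1 stands for 0.25 m of shift or 30 degrees of turn. Its arguments: {"type":"object","properties":{"targets":{"type":"array"}},"required":["targets"]}

```bash
mkdir -p pics; cat > h.py <<'E'
import numpy as np, cv2
from workcell import *
def K(c):
    f=200/np.tan(np.radians(c["vertical_fov"])/2); return np.array([[f,0,c["cx"]],[0,f,c["cy"]],[0,0,1.]])
def T(name,st=None):
    c=calibration(name)
    if "hand_eye" in c:
        M=np.eye(4);M[:3,:3]=np.array(st["orientation"]).reshape(3,3);M[:3,3]=st["tcp_pos"]
        return M@np.array(c["hand_eye"])
    M=np.eye(4);M[:3,:3]=cv2.Rodrigues(np.array(c["rvec"],float))[0];M[:3,3]=np.ravel(c["tvec"]);return np.linalg.inv(M)
def cloud(name,depth,st=None):
    c=calibration(name);v,u=np.mgrid[0:400,0:640]
    p=cv2.undistortPoints(np.stack([u,v],-1).reshape(-1,1,2).astype(np.float32),K(c),np.array(c["D"],float)).reshape(400,640,2)
    P=np.dstack([p*depth[...,None],depth]); M=T(name,st); W=P@M[:3,:3].T+M[:3,3]; W[depth==0]=np.nan; return W
def ray(name,uv,z,st=None):
    c=calibration(name);p=cv2.undistortPoints(np.array(uv,np.float32).reshape(-1,1,2),K(c),np.array(c["D"],float)).reshape(-1,2)
    M=T(name,st);d=np.c_[p,np.ones(len(p))]@M[:3,:3].T; return M[:3,3]+d*((z-M[2,3])/d[:,2])[:,None]
def proj(name,X,st=None):
    c=calibration(name);M=np.linalg.inv(T(name,st))
    return cv2.projectPoints(np.array(X,float).reshape(-1,1,3),cv2.Rodrigues(M[:3,:3])[0],M[:3,3],K(c),np.array(c["D"],float))[0].reshape(-1,2)
E
python3 - <<'E'
from h import *
st=read_state();print({k:np.round(v,3).tolist() for k,v in st.items()})
for n in ["scene","side"]:
    im,d=grab_frame(n);cv2.imwrite(f"pics/{n}0.png",im);np.save(f"{n}0.npy",d);W=cloud(n,d)
    print(n,np.round(T(n)[:3,3],3))
    for t in ["bar","jig","stop_plate","keeper","keeper_pad","green_mark","jar","tape"]:
        for r in search_frame(n,t)[:2]:
            l,a,w,h=r["box"];print(t,round(r["conf"],2),np.round(r["box"]),np.round(W[min(399,int(a+h/2)),min(639,int(l+w/2))],3))
E
```

```text
{'time': 0.0, 'joints': [-1.274, 0.312, 0.014, 1.513, -0.004, 1.319, -0.027], 'qvel': [-0.001, 0.001, 0.001, 0.002, -0.001, 0.0, 0.002], 'tau': [0.0, -37.992, 0.146, -23.059, 0.012, 0.014, -0.0], 'tcp_pos': [0.183, 0.518, 0.241], 'orientation': [[-0.943, 0.332, -0.001], [0.332, 0.943, -0.002], [-0.0, -0.002, -1.0]], 'contact_force': [0.369, -0.699, -0.027], 'wrist_torque': [-0.04, 0.017, 0.009], 'grasp_force': 0.0, 'grip_width': 0.085}
scene [-0.143  0.985  0.598]
bar 0.49 [374. 172.  31.  33.] [0.156 0.462 0.293]
jig 0.55 [266. 190. 147.  68.] [0.434 0.203 0.009]
stop_plate 0.45 [289. 201.  17.  22.] [0.549 0.222 0.009]
keeper_pad 0.48 [184. 238.  54.  42.] [ 0.579  0.478 -0.002]
keeper_pad 0.2 [267. 188. 144.  70.] [0.44  0.199 0.008]
green_mark 0.8 [268. 188. 144.  66.] [0.441 0.194 0.008]
tape 0.65 [185. 241.  53.  36.] [ 0.583  0.471 -0.005]
side [0.464 1.043 0.642]
bar 0.93 [292. 171.  56.  28.] [0.46  0.007 0.026]
jig 0.83 [268. 164. 134.  99.] [ 0.424  0.115 -0.003]
stop_plate 0.73 [284. 212.  20.  29.] [0.53  0.191 0.011]
keeper 0.93 [300. 165.  14.  43.] [0.493 0.169 0.118]
keeper 0.22 [268. 165. 132.  97.] [ 0.423  0.113 -0.   ]
keeper_pad 0.94 [304. 164.   8.  45.] [0.491 0.168 0.117]
green_mark 0.93 [264. 165. 136.  96.] [ 0.429  0.116 -0.002]
jar 0.83 [285. 146.  16.  27.] [ 0.542 -0.087  0.061]
jar 0.3 [289. 171.  60.  31.] [0.463 0.004 0.022]
tape 0.63 [246. 292.  49.  47.] [ 0.567  0.474 -0.002]
```

View pics/scene0.png

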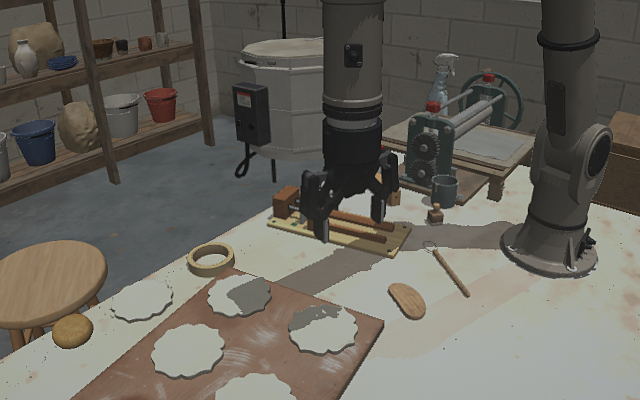

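View pics/side0.png

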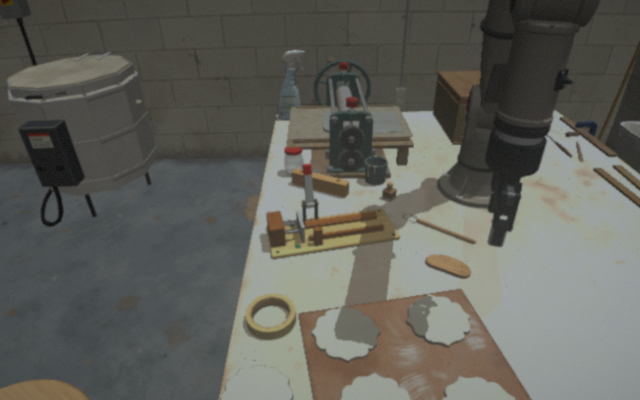

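>>> arm_command(targets=[-1,-0.72,-0.63,-0.16,0,0,0,-1,-0.72,-0.63,-0.16,0,0,0,-1,-0.72,-0.63,-0.16,0,0,0,-1,-0.72,-0.63,-0.16,0,0,0,-1,-0.72,-0.63,-0.16,0,0,0])

```text
time: 1.4
tcp_pos: [0.3016, 0.3078, 0.283]
orientation: [[-0.943, 0.334, 0.001], [0.334, 0.943, 0.001], [-0.001, 0.001, -1.0]]
contact_force: [1.0, 1.4, 0.0]
grip_width: 0.0853
grasp_force: 0.0
```

>>> arm_command(targets=[-1,-0.72,-0.63,-0.16,0,0,0,-1,-0.72,-0.63,-0.16,0,0,0,-1,-0.72,-0.63,-0.16,0,0,0,-1,-0.72,-0.63,-0.16,0,0,0,-1,-0.72,-0.63,-0.16,0,0,0])

```text
time: 1.9
tcp_pos: [0.4186, 0.0992, 0.3232]
orientation: [[-0.943, 0.334, 0.002], [0.334, 0.943, 0.001], [-0.001, 0.001, -1.0]]
contact_force: [1.4, 1.3, -0.5]
grip_width: 0.0852
grasp_force: 0.0
```

```bash
python3 - <<'E'
from h import *
st=read_state();print({k:np.round(st[k],3).tolist() for k in ["time","tcp_pos","orientation","joints"]})
print(np.round(calibration("wrist")["hand_eye"],3))
for n in ["wrist","side"]:
    im,d=grab_frame(n);cv2.imwrite(f"pics/{n}1.png",im);np.save(f"{n}1.npy",d);W=cloud(n,d,st)
    for t in ["bar","jig","stop_plate","keeper","keeper_pad","jar"]:
        for r in search_frame(n,t)[:1]:
            l,a,w,h=r["box"];print(t,round(r["conf"],2),np.round(r["box"]),np.round(W[min(399,int(a+h/2)),min(639,int(l+w/2))],3))
E
```

```text
{'time': 1.9, 'tcp_pos': [0.419, 0.099, 0.323], 'orientation': [[-0.943, 0.334, 0.002], [0.334, 0.943, 0.001], [-0.001, 0.001, -1.0]], 'joints': [-0.707, 0.018, 0.446, 1.664, -0.008, 1.459, 0.97]}
[[ 0.001 -0.955 -0.296  0.075]
 [ 1.     0.001 -0.001  0.   ]
 [ 0.001 -0.296  0.955 -0.132]
 [ 0.     0.     0.     1.   ]]
bar 0.82 [251. 152.  31. 113.] [ 0.452 -0.001  0.046]
jig 0.92 [300.  21. 170. 232.] [0.415 0.202 0.013]
stop_plate 0.62 [399. 176.  55.  45.] [0.51  0.225 0.063]
keeper 0.87 [380. 187.  17.  55.] [0.481 0.159 0.143]
keeper_pad 0.58 [378. 192.  18.  49.] [0.48  0.156 0.15 ]
jar 0.77 [238. 255.   6.  34.] [ 0.541 -0.084  0.043]
bar 0.87 [290. 171.  58.  31.] [0.466 0.006 0.019]
jig 0.82 [269. 164. 132.  98.] [ 0.424  0.117 -0.002]
stop_plate 0.82 [282. 211.  22.  29.] [0.532 0.188 0.013]
keeper 0.95 [301. 165.  15.  42.] [0.491 0.169 0.118]
keeper_pad 0.89 [304. 165.  11.  40.] [0.488 0.166 0.119]
jar 0.7 [284. 146.  19.  29.] [ 0.542 -0.085  0.059]
```

View pics/wrist1.png

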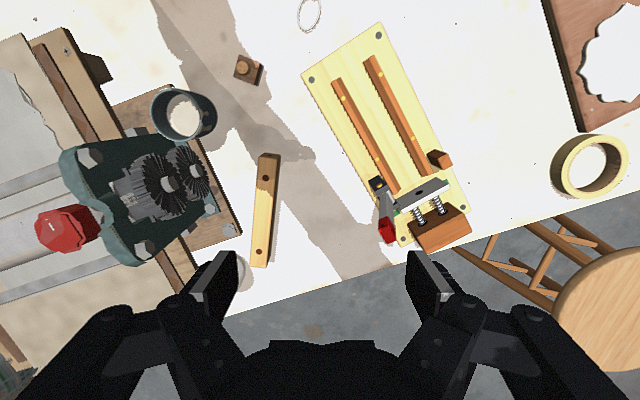

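```bash
cat >> h.py <<'E'
def rect(P):
    (c,s,a)=cv2.minAreaRect((P[:,:2]*1000).astype(np.float32)); 
    if s[0]<s[1]: s=s[::-1]; a+=90
    a=(a+90)%180-90
    return np.round(c,1),np.round(s,1),round(a,2)
def clean(m): 
    n,l,s,_=cv2.connectedComponentsWithStats(m.astype(np.uint8)); 
    return [ (l==i) for i in np.argsort(-s[1:,4])+1][:3]
E
python3 - <<'E'
from h import *
st=dict(tcp_pos=[.4186,.0992,.3232],orientation=[[-0.943,0.334,0.002],[0.334,0.943,0.001],[-0.001,0.001,-1]])
d=np.load("wrist1.npy");W=cloud("wrist",d,st);im=cv2.imread("pics/wrist1.png")
z=W[...,2];b=np.zeros(z.shape,bool)
def sub(l,a,w,h):
    m=b.copy();m[a:a+h,l:l+w]=1;return m
print("table z",np.nanmedian(z[20:60,180:290]), "base z",np.nanmedian(z[60:80,320:335]))
m=clean(sub(240,145,50,130)&(z>.036)&(z<.055))[0];print("bar",rect(W[m]),np.median(W[m][:,2]),m.sum())
hsv=cv2.cvtColor(im,cv2.COLOR_BGR2HSV)
for m in clean(sub(295,15,190,240)&(z>.021)&(z<.035)): print("rail",rect(W[m]),np.median(W[m][:,2]),m.sum())
m=clean(sub(295,15,180,240)&(hsv[...,1]>60)&(z>.004)&(z<.08))[0];print("jig",rect(W[m]),m.sum())
for m in clean(sub(400,180,80,80)&(z>.06)&(z<.075))[:2]: print("block/plate",rect(W[m]),np.median(W[m][:,2]),m.sum())
m=sub(370,170,40,80)&(z>.08)&(z<.2);Q=W[m];print("keeper",np.round(Q.min(0),3),np.round(Q.max(0),3),np.round(np.median(Q,0),3),len(Q))
k=(W[...,0]<.5)&(W[...,1]<-.06)&(z>.02);Q=W[k&(W[...,0]>.3)];print("board near bar", [ (round(x,2),np.round(Q[(Q[:,0]>x)&(Q[:,0]<x+.04)][:,1].max(),3)) for x in (.32,.36,.4,.44)])
E
```

```text
table z 0.00020783609941754655 base z 0.01199057603225534
bar (array([461.4, -10.5]), array([179.6,  28.3]), -27.81) 0.0450442378416368 2114
rail (array([397.3, 226.9]), array([189.4,  16.3]), 12.08) 0.026986630655330912 1610
rail (array([408.1, 176.3]), array([189.2,  16.3]), 11.98) 0.027190250294918283 1413
rail (array([507.2, 225.5]), array([71.3,  1.7]), -78.24) 0.028243038846391177 165
jig (array([405.7, 201.5]), array([261.1, 128.3]), 11.95) 12011
block/plate (array([570.4, 236.9]), array([74.4, 36.8]), -78.13) 0.06775548210119434 1248
block/plate (array([511.2, 224.4]), array([75.2,  8.4]), -78.34) 0.06184766378973974 286
keeper [0.478 0.142 0.08 ] [0.503 0.176 0.172] [0.483 0.156 0.151] 669
board near bar [(0.32, np.float64(-0.06)), (0.36, np.float64(-0.061)), (0.4, np.float64(-0.069)), (0.44, np.float64(-0.07))]
```

>>> arm_command(targets=[-1,-0.13,-0.33,0.8,0,0,0.277,-1,-0.13,-0.33,0.8,0,0,0.277,-1,-0.13,-0.33,0.8,0,0,0.277,-1,-0.13,-0.33,0.8,0,0,0.277,-1,-0.13,-0.33,0.8,0,0,0.277])

```text
time: 3.1
tcp_pos: [0.4173, 0.011, 0.1185]
orientation: [[-0.884, 0.468, -0.007], [0.468, 0.884, -0.002], [0.006, -0.005, -1.0]]
contact_force: [-0.3, 0.6, -0.3]
grip_width: 0.0855
grasp_force: 0.0
```

>>> arm_command(targets=[-1,0,0,0,0,0,0])

```text
time: 3.2
tcp_pos: [0.4181, 0.0118, 0.1198]
orientation: [[-0.884, 0.468, -0.007], [0.468, 0.884, -0.002], [0.005, -0.005, -1.0]]
contact_force: [-1.0, -0.7, 0.1]
grip_width: 0.0855
grasp_force: 0.0
```

>>> arm_command(targets=[-1,-0.015,0,0.2,0,0,0,-1,-0.015,0,0.35,0,0,0,-1,-0.015,0,0.35,0,0,0,-1,-0.015,0,0.35,0,0,0])

```text
time: 3.6
tcp_pos: [0.4254, 0.0124, 0.036]
orientation: [[-0.886, 0.464, 0.001], [0.464, 0.886, 0.0], [-0.001, 0.001, -1.0]]
contact_force: [0.5, -0.4, 0.2]
grip_width: 0.0853
grasp_force: 0.0
```

>>> arm_command(targets=[0.9,0,0,0,0,0,0,0.9,0,0,0,0,0,0,0.9,0,0,0,0,0,0,0.9,0,0,0,0,0,0,0.9,0,0,0,0,0,0])

```text
time: 4.1
tcp_pos: [0.4251, 0.0117, 0.036]
orientation: [[-0.885, 0.465, 0.002], [0.465, 0.885, 0.001], [-0.001, 0.002, -1.0]]
contact_force: [-1.9, -1.1, 7.0]
grip_width: 0.0271
grasp_force: 60.3
```

>>> arm_command(targets=[0.9,0,0,-0.2,0,0,0,0.9,0,0,-0.4,0,0,0,0.9,0,0,-0.6,0,0,0,0.9,0,0,-0.8,0,0,0,0.9,0,0,-0.8,0,0,0])

```text
time: 4.6
tcp_pos: [0.429, 0.0117, 0.2417]
orientation: [[-0.885, 0.465, 0.015], [0.465, 0.885, 0.004], [-0.012, 0.01, -1.0]]
contact_force: [2.6, -0.2, -1.6]
grip_width: 0.0266
grasp_force: 59.8
```

>>> arm_command(targets=[0.9,0.14,0.13,0,0,0,-0.25,0.9,0.28,0.26,0,0,0,-0.5,0.9,0.43,0.39,0,0,0,-0.75,0.9,0.57,0.51,0,0,0,-1,0.9,0.57,0.51,0,0,0,-1])

```text
time: 5.1
tcp_pos: [0.3531, 0.1975, 0.2338]
orientation: [[-0.999, -0.055, -0.003], [-0.055, 0.999, 0.002], [0.003, 0.003, -1.0]]
contact_force: [-0.1, -0.5, -1.8]
grip_width: 0.0268
grasp_force: 59.7
```

>>> arm_command(targets=[0.9,0,0,0,0,0,-0.16,0.9,0,0,0,0,0,-0.327,0.9,0,0,0,0,0,-0.327,0.9,0,0,0,0,0,-0.327])

```text
time: 5.5
tcp_pos: [0.3571, 0.1902, 0.2342]
orientation: [[-0.978, -0.207, -0.001], [-0.207, 0.978, -0.001], [0.001, -0.0, -1.0]]
contact_force: [0.2, -0.4, -1.5]
grip_width: 0.0267
grasp_force: 59.8
```

```bash
python3 - <<'E'
from h import *
st=read_state();print({k:np.round(st[k],4).tolist() for k in ["time","tcp_pos","orientation","joints","grip_width","contact_force"]})
im,d=grab_frame("wrist");cv2.imwrite("pics/wrist2.png",im);W=cloud("wrist",d,st);np.save("wrist2.npy",d)
R=np.array(st["orientation"]);Q=(W-st["tcp_pos"])@R
for r in search_frame("wrist","bar")[:1]: print(r)
m=(abs(Q[...,1])<.03)&(Q[...,2]>-.04)&(Q[...,2]<.0)&(Q[...,0]<.2)
for c in clean(m): print(rect(Q[c]),np.median(Q[c],0),c.sum(),np.polyfit(Q[c][:,0],Q[c][:,2],1))
E
```

```text
{'time': 5.5, 'tcp_pos': [0.3571, 0.1902, 0.2342], 'orientation': [[-0.9784, -0.2067, -0.001], [-0.2067, 0.9784, -0.0007], [0.0011, -0.0005, -1.0]], 'joints': [-0.8566, 0.0097, 0.3296, 1.89, -0.0032, 1.2436, 1.253], 'grip_width': 0.0267, 'contact_force': [0.2488, -0.3544, -1.528]}
{'box': [289.1, 161.7, 65.3, 181.8], 'conf': 0.68}
(array([ 3. , -1.4]), array([91.8, 56.8]), 19.36) [ 0.01043861  0.00023885 -0.00924728] 13060 [ 0.00662009 -0.01298585]
(array([ 10.8, -21.3]), array([0., 0.]), 0.0) [ 0.01076045 -0.0213074  -0.03949735] 1 [-1.83530158 -0.01974868]
(array([  6.2, -29. ]), array([0., 0.]), 0.0) [ 0.00618564 -0.02901645 -0.03983261] 1 [-3.21976534 -0.01991631]<stdin>:7: RankWarning: Polyfit may be poorly conditioned
<stdin>:7: RankWarning: Polyfit may be poorly conditioned
```

View pics/wrist2.png

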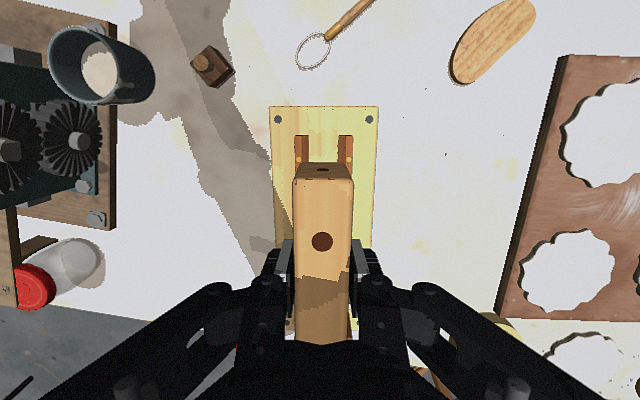

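```bash
python3 - <<'E'
from h import *
st=dict(tcp_pos=[.3571,.1902,.2342],orientation=[[-0.9784,-0.2067,-.001],[-0.2067,0.9784,-.0007],[.0011,-.0005,-1]])
W=cloud("wrist",np.load("wrist2.npy"),st);Q=(W-st["tcp_pos"])@np.array(st["orientation"])
o=np.array([.434,.2083]);u=np.array([.9781,.2079]);v=np.array([-.2079,.9781])
J=np.dstack([(W[...,:2]-o)@u,(W[...,:2]-o)@v,W[...,2]])*1000
for r in range(185,245,10):
    s=(Q[r,:,2]>-.02)&(Q[r,:,2]<.0)&(abs(Q[r,:,1])<.03)&(np.arange(640)<360)&(np.arange(640)>285);q=Q[r,s];print("bar row",r,s.sum(),np.round([q[:,0].mean()*1e3,q[:,1].min()*1e3,q[:,1].max()*1e3,J[r,s,1].min(),J[r,s,1].max(),q[:,2].mean()*1e3],1))
for r in range(115,160,9):
    s=(J[r,:,2]>6)&(J[r,:,2]<20)&(abs(J[r,:,1])<75);j=J[r,s];print("base",r,np.round([j[:,0].mean(),j[:,1].min(),j[:,1].max()],1))
    s=(J[r,:,2]>22)&(J[r,:,2]<33)&(abs(J[r,:,1])<75);j=J[r,s]
    if s.sum(): print("  rail",np.round([j[:,0].mean(),j[:,1].min(),j[:,1].max()],1))
E
```

```text
bar row 185 62 [ 44.  -13.2  14.1 -14.9  12.4  -9.1]
bar row 195 62 [ 39.4 -13.2  14.3 -14.9  12.6  -9. ]
bar row 205 61 [ 34.8 -13.5  14.  -15.2  12.3  -9. ]
bar row 215 60 [ 30.  -13.1  14.1 -14.8  12.4  -9. ]
bar row 225 59 [ 25.1 -13.2  13.6 -14.9  12.   -9. ]
bar row 235 59 [ 20.3 -13.4  13.9 -15.1  12.2  -9.3]
base 115 [-149.3  -64.1   65.1]
base 124 [-139.   -63.2   64.1]
base 133 [-128.6  -63.7   65.2]
base 142 [-117.9  -63.2   64.3]
  rail [-119.4  -32.7   33.3]
base 151 [-107.1  -63.6   63.5]
  rail [-109.   -32.9   33.7]
```

>>> arm_command(targets=[0.9,-0.006,0.007,0.18,0,0,0,0.9,-0.006,0.007,0.36,0,0,0,0.9,-0.006,0.007,0.52,0,0,0,0.9,-0.006,0.007,0.52,0,0,0,0.9,-0.006,0.007,0.52,0,0,0])

```text
time: 6.1
tcp_pos: [0.3586, 0.1927, 0.1052]
orientation: [[-0.978, -0.209, -0.0], [-0.209, 0.978, -0.001], [0.001, -0.001, -1.0]]
contact_force: [0.4, 1.0, -0.3]
grip_width: 0.0267
grasp_force: 59.7
```

>>> arm_command(targets=[0.9,0,0,0,0,0,0])

```text
time: 6.2
tcp_pos: [0.3605, 0.194, 0.107]
orientation: [[-0.978, -0.209, 0.004], [-0.209, 0.978, 0.003], [-0.005, 0.002, -1.0]]
contact_force: [0.7, 0.3, -1.1]
grip_width: 0.0266
grasp_force: 59.7
```

>>> arm_command(targets=[0.9,0,0,0.08,0,0,0,0.9,0,0,0.16,0,0,0,0.9,0,0,0.16,0,0,0])

```text
time: 6.5
tcp_pos: [0.3584, 0.1929, 0.0651]
orientation: [[-0.978, -0.209, -0.0], [-0.209, 0.978, -0.0], [0.0, 0.0, -1.0]]
contact_force: [-0.4, 0.3, -0.6]
grip_width: 0.0268
grasp_force: 59.7
```

>>> arm_command(targets=[0.9,0,0,0.04,0,0,0,0.9,0,0,0.06,0,0,0,0.9,0,0,0.06,0,0,0])

```text
time: 6.8
tcp_pos: [0.3586, 0.193, 0.0499]
orientation: [[-0.978, -0.209, 0.0], [-0.209, 0.978, 0.0], [-0.0, 0.0, -1.0]]
contact_force: [-0.2, 0.7, -1.5]
grip_width: 0.0268
grasp_force: 59.8
```

>>> arm_command(targets=[0.9,0,0,0.01,0,0,0,0.9,0,0,0.01,0,0,0])

```text
time: 7.0
tcp_pos: [0.3592, 0.1933, 0.048]
orientation: [[-0.978, -0.209, 0.001], [-0.209, 0.978, 0.001], [-0.001, 0.001, -1.0]]
contact_force: [-0.2, 0.3, 1.9]
grip_width: 0.0268
grasp_force: 60.1
```

```bash
python3 - <<'E'
from h import *
st=read_state();print(np.round(st["contact_force"],2),np.round(st["tcp_pos"],4))
a=grab_frame("side")[0][120:270,220:420];b,d=grab_frame("wrist");np.save("wrist3.npy",d)
a=cv2.resize(a,(800,600),interpolation=3);cv2.imwrite("pics/side3.png",a);cv2.imwrite("pics/wrist3.png",b)
E
```

```text
[-0.17  0.34  1.91] [0.3592 0.1933 0.048 ]
```

View pics/side3.png

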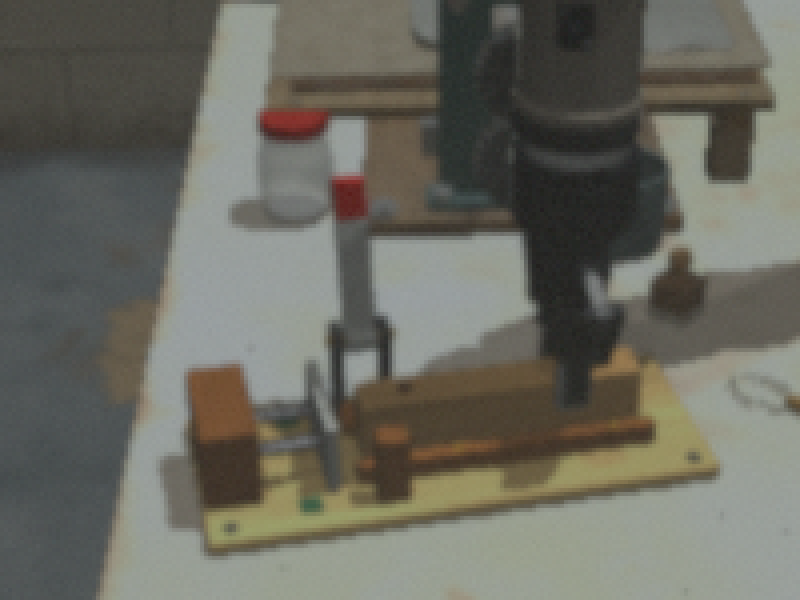

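>>> arm_command(targets=[-1,0,0,0,0,0,0,-1,0,0,0,0,0,0,-1,0,0,0,0,0,0,-1,0,0,0,0,0,0])

```text
time: 7.5
tcp_pos: [0.3584, 0.1928, 0.0472]
orientation: [[-0.978, -0.21, -0.0], [-0.21, 0.978, -0.0], [0.0, -0.0, -1.0]]
contact_force: [0.6, 0.0, 0.2]
grip_width: 0.0824
grasp_force: 0.0
```

>>> arm_command(targets=[-1,0,0,-0.1,0,0,0,-1,0,0,-0.3,0,0,0,-1,0,0,-0.5,0,0,0,-1,0,0,-0.7,0,0,0,-1,0,0,-0.7,0,0,0])

```text
time: 8.0
tcp_pos: [0.3628, 0.1953, 0.2292]
orientation: [[-0.978, -0.209, 0.013], [-0.209, 0.978, 0.009], [-0.014, 0.006, -1.0]]
contact_force: [0.8, 0.8, -0.9]
grip_width: 0.086
grasp_force: 0.0
```

```bash
python3 - <<'E'
from h import *
st=read_state();print({k:np.round(st[k],4).tolist() for k in ["time","tcp_pos","orientation","grip_width","contact_force"]})
im,d=grab_frame("wrist");cv2.imwrite("pics/wrist4.png",im);np.save("wrist4.npy",d);W=cloud("wrist",d,st)
o=np.array([.434,.2083]);u=np.array([.9781,.2079]);v=np.array([-.2079,.9781])
J=np.dstack([(W[...,:2]-o)@u,(W[...,:2]-o)@v,W[...,2]])*1000
m=(abs(J[...,1])<30)&(J[...,2]>48)&(J[...,2]<62)&(J[...,0]<70)
for c in clean(m)[:2]: print("bar jig",rect(J[c]/1000),np.median(J[c],0),J[c].min(0),J[c].max(0),c.sum())
E
```

```text
{'time': 8.0, 'tcp_pos': [0.3628, 0.1953, 0.2292], 'orientation': [[-0.9777, -0.2095, 0.0126], [-0.2094, 0.9778, 0.0093], [-0.0142, 0.0064, -0.9999]], 'grip_width': 0.086, 'contact_force': [0.8347, 0.7602, -0.8888]}
bar jig (array([-33.7,   0.4]), array([179.3,  27.4]), -0.71) [-45.91200427   0.35089885  57.00376218] [-123.42372283  -14.28382349   48.58574453] [55.7902237  15.04181885 59.97030715] 3717
```

>>> arm_command(targets=[1,-0.12,-0.12,0,0,0,0,1,-0.24,-0.24,0,0,0,0,1,-0.37,-0.36,0,0,0,0,1,-0.49,-0.48,0,0,0,0,1,-0.49,-0.48,0,0,0,0])

```text
time: 8.55
tcp_pos: [0.5066, 0.0951, 0.2205]
orientation: [[-0.98, -0.2, 0.001], [-0.2, 0.98, -0.006], [0.001, -0.006, -1.0]]
contact_force: [-0.5, -1.2, -0.1]
grip_width: 0.0123
grasp_force: 0.0
```

>>> arm_command(targets=[1,0,0,0,0,0,0])

```text
time: 8.65
tcp_pos: [0.5027, 0.1001, 0.2204]
orientation: [[-0.978, -0.207, -0.004], [-0.207, 0.978, -0.002], [0.004, -0.001, -1.0]]
contact_force: [0.6, 0.2, -0.4]
grip_width: 0.0002
grasp_force: 0.0
```

```bash
cat >> h.py <<'E'
o=np.array([.434,.2083]);u=np.array([.9781,.2079]);v=np.array([-.2079,.9781])
def jig(p): p=np.array(p); return np.round([(p[:2]-o)@u*1000,(p[:2]-o)@v*1000,p[2]*1000],1)
E
python3 - <<'E'
from h import *
st=read_state();print(jig(st["tcp_pos"]),np.round(st["joints"],2),st["grip_width"])
im,d=grab_frame("side");W=cloud("side",d);r=search_frame("side","keeper")[0]["box"];l,a,w,h=[int(x) for x in r];print(r)
J=np.dstack([(W[...,:2]-o)@u,(W[...,:2]-o)@v,W[...,2]])*1000
Q=J[a:a+h,l:l+w].reshape(-1,3);Q=Q[(Q[:,1]<-20)&(Q[:,1]>-100)&(Q[:,2]>85)&(Q[:,2]<190)];print(np.round(Q.min(0)),np.round(Q.max(0)),np.polyfit(Q[:,2],Q[:,1],1))
E
```

```text
[  44.7 -120.1  220.4] [-0.63  0.27  0.5   1.66 -0.13  1.25  1.67] 0.00019924822517885458
[300.4, 164.8, 12.7, 44.3]
[ 36. -72.  85.] [ 57. -43. 170.] [ -0.23412852 -24.78766413]
```

>>> arm_command(targets=[1,0,0,0.12,0,0,0,1,0,0,0.24,0,0,0,1,0,0,0.24,0,0,0])

```text
time: 9.05
tcp_pos: [0.4985, 0.1023, 0.1584]
orientation: [[-0.977, -0.212, -0.01], [-0.212, 0.977, -0.001], [0.01, 0.001, -1.0]]
contact_force: [-0.9, 0.5, 0.5]
grip_width: 0.0002
grasp_force: 0.0
```

>>> arm_command(targets=[1,0,0.08,0,0,0,0,1,0,0.14,0,0,0,0,1,0,0.2,0,0,0,0,1,0,0.25,0,0,0,0,1,0,0.3,0,0,0,0])

```text
time: 9.55
tcp_pos: [0.4876, 0.1755, 0.1633]
orientation: [[-0.978, -0.21, 0.001], [-0.21, 0.978, 0.0], [-0.001, 0.0, -1.0]]
contact_force: [0.7, -1.2, -0.5]
grip_width: -0.0002
grasp_force: 0.4
```

>>> arm_command(targets=[1,0,0.04,0.005,0,0,0,1,0,0.084,0.02,0,0,0,1,0,0.125,0.04,0,0,0,1,0,0.16,0.064,0,0,0,1,0,0.195,0.095,0,0,0])

```text
time: 10.05
tcp_pos: [0.4775, 0.2231, 0.1381]
orientation: [[-0.978, -0.21, 0.0], [-0.21, 0.978, 0.0], [-0.0, 0.0, -1.0]]
contact_force: [1.4, -1.0, 1.1]
grip_width: -0.0001
grasp_force: 0.4
```

>>> arm_command(targets=[1,0,0.03,0.037,0,0,0,1,0,0.05,0.08,0,0,0,1,0,0.07,0.12,0,0,0,1,0,0.08,0.16,0,0,0,1,0,0.08,0.18,0,0,0])

```text
time: 10.55
tcp_pos: [0.4723, 0.2418, 0.092]
orientation: [[-0.978, -0.21, -0.002], [-0.21, 0.978, -0.001], [0.002, -0.0, -1.0]]
contact_force: [-1.3, 1.1, 0.5]
grip_width: -0.0002
grasp_force: 0.3
```

```bash
python3 - <<'E'
from h import *
st=read_state();print(jig(st["tcp_pos"]),np.round(st["contact_force"],1))
a=grab_frame("side")[0][120:270,220:420];cv2.imwrite("pics/side5.png",cv2.resize(a,(800,600),interpolation=3))
E
```

```text
[44.4 24.8 92. ] [-1.3  1.1  0.5]
```

View pics/side5.png

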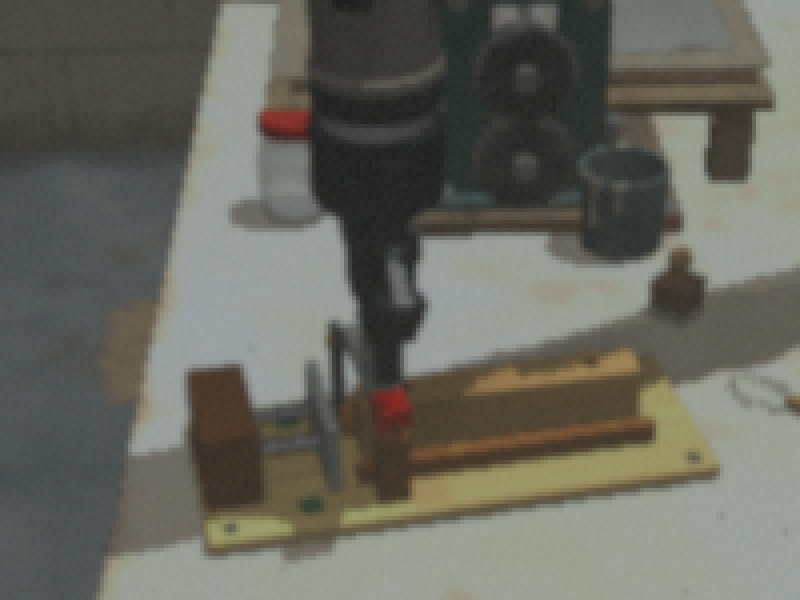

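>>> arm_command(targets=[1,0,0,0.014,0,0,0,1,0,0,0.026,0,0,0,1,0,0,0.032,0,0,0,1,0,0,0.032,0,0,0])

```text
time: 11.0
tcp_pos: [0.4734, 0.2416, 0.0856]
orientation: [[-0.978, -0.209, 0.0], [-0.209, 0.978, -0.0], [-0.0, -0.0, -1.0]]
contact_force: [-0.4, 0.1, -0.5]
grip_width: -0.0001
grasp_force: 0.0
```

>>> arm_command(targets=[1,0,0,0.006,0,0,0,1,0,0,0.006,0,0,0])

```text
time: 11.2
tcp_pos: [0.4735, 0.2417, 0.0842]
orientation: [[-0.978, -0.209, 0.001], [-0.209, 0.978, 0.0], [-0.001, -0.0, -1.0]]
contact_force: [-0.2, -0.1, -0.1]
grip_width: -0.0001
grasp_force: 0.1
```

>>> arm_command(targets=[1,0,0,0.006,0,0,0,1,0,0,0.01,0,0,0,1,0,0,0.01,0,0,0])

```text
time: 11.5
tcp_pos: [0.4736, 0.2417, 0.0839]
orientation: [[-0.978, -0.209, 0.0], [-0.209, 0.978, 0.001], [-0.0, 0.001, -1.0]]
contact_force: [-4.4, -2.4, 14.5]
grip_width: -0.0001
grasp_force: 6.9
```

>>> arm_command(targets=[1,0,0,-0.1,0,0,0,1,0,0,-0.25,0,0,0,1,0,0,-0.4,0,0,0,1,0,0,-0.52,0,0,0,1,0,0,-0.52,0,0,0])

```text
time: 12.0
tcp_pos: [0.4764, 0.2429, 0.2166]
orientation: [[-0.978, -0.209, 0.009], [-0.209, 0.978, 0.005], [-0.01, 0.003, -1.0]]
contact_force: [0.6, -0.2, 0.9]
grip_width: 0.0001
grasp_force: 0.0
```

>>> arm_command(targets=[-1,0.12,-0.02,0,0,0,0,-1,0.25,-0.05,0,0,0,0,-1,0.37,-0.07,0,0,0,0,-1,0.492,-0.096,0,0,0,0,-1,0.492,-0.096,0,0,0,0])

```text
time: 12.5
tcp_pos: [0.3537, 0.1907, 0.2101]
orientation: [[-0.978, -0.211, -0.006], [-0.211, 0.978, -0.001], [0.006, -0.0, -1.0]]
contact_force: [0.1, 0.7, -0.4]
grip_width: 0.0724
grasp_force: 0.0
```

>>> arm_command(targets=[-1,0,0,0,0,0,0,-1,0,0,0,0,0,0])

```text
time: 12.7
tcp_pos: [0.3588, 0.1928, 0.2115]
orientation: [[-0.978, -0.209, 0.001], [-0.209, 0.978, 0.0], [-0.001, -0.0, -1.0]]
contact_force: [0.7, -0.5, -0.7]
grip_width: 0.0849
grasp_force: 0.0
```

```bash
python3 - <<'E'
from h import *
st=read_state();print(jig(st["tcp_pos"]),{k:np.round(st[k],4).tolist() for k in ["time","tcp_pos","orientation","grip_width"]})
im,d=grab_frame("wrist");cv2.imwrite("pics/wrist6.png",im);W=cloud("wrist",d,st)
J=np.dstack([(W[...,:2]-o)@u,(W[...,:2]-o)@v,W[...,2]])*1000
m=(abs(J[...,1])<30)&(J[...,2]>48)&(J[...,2]<62)&(J[...,0]<30)
for c in clean(m)[:1]: print("bar",rect(J[c]/1000),np.median(J[c],0),J[c].min(0),J[c].max(0),c.sum())
im,d=grab_frame("side");cv2.imwrite("pics/side6.png",im);W=cloud("side",d)
J=np.dstack([(W[...,:2]-o)@u,(W[...,:2]-o)@v,W[...,2]])*1000
l,a,w,h=[int(x) for x in search_frame("side","keeper")[0]["box"]];print(l,a,w,h)
Q=J[(abs(J[...,0]-45)<12)&(J[...,2]>63)&(J[...,2]<120)&(abs(J[...,1])<60)];print("keeper",len(Q),np.round(Q.min(0)),np.round(Q.max(0)),np.polyfit(Q[:,1],Q[:,2],1))
E
```

```text
[-76.8   0.5 211.5] {'time': 12.7, 'tcp_pos': [0.3588, 0.1928, 0.2115], 'orientation': [[-0.9779, -0.2093, 0.0009], [-0.2093, 0.9779, 0.0001], [-0.0009, -0.0, -1.0]], 'grip_width': 0.0849}
bar (array([-46.8,   0.8]), array([153.4,  27.3]), -0.59) [-55.90436466   0.79420322  57.01946335] [-123.50737158  -13.59485637   48.05878333] [29.89974732 15.00608582 59.63637137] 3579
303 202 20 29
keeper 269 [ 33. -52.  63.] [57. 60. 76.] [-1.48443646e-02  7.11146194e+01]
```

>>> arm_command(targets=[-1,0,0,0.16,0,0,0,-1,0,0,0.32,0,0,0,-1,0,0,0.48,0,0,0,-1,0,0,0.56,0,0,0,-1,0,0,0.56,0,0,0])

```text
time: 13.35
tcp_pos: [0.356, 0.1909, 0.0688]
orientation: [[-0.978, -0.209, -0.006], [-0.209, 0.978, -0.005], [0.007, -0.004, -1.0]]
contact_force: [0.1, 0.1, 0.8]
grip_width: 0.0854
grasp_force: 0.0
```

>>> arm_command(targets=[-1,0,0,0.05,0,0,0,-1,0,0,0.09,0,0,0,-1,0,0,0.09,0,0,0])

```text
time: 13.65
tcp_pos: [0.358, 0.1925, 0.0488]
orientation: [[-0.978, -0.209, -0.001], [-0.209, 0.978, -0.001], [0.001, -0.0, -1.0]]
contact_force: [0.0, -0.3, -0.3]
grip_width: 0.085
grasp_force: 0.0
```

>>> arm_command(targets=[0.9,0,0,0,0,0,0,0.9,0,0,0,0,0,0,0.9,0,0,0,0,0,0,0.9,0,0,0,0,0,0,0.9,0,0,0,0,0,0])

```text
time: 14.15
tcp_pos: [0.3586, 0.1929, 0.0497]
orientation: [[-0.978, -0.21, 0.001], [-0.21, 0.978, 0.001], [-0.001, 0.001, -1.0]]
contact_force: [-0.6, -0.6, 4.2]
grip_width: 0.0268
grasp_force: 59.8
```

>>> arm_command(targets=[0.9,-0.03,0,0,0,0,0,0.9,-0.05,0,0,0,0,0,0.9,-0.05,0,0,0,0,0])

```text
time: 14.45
tcp_pos: [0.3599, 0.1932, 0.0494]
orientation: [[-0.977, -0.21, -0.023], [-0.21, 0.978, -0.005], [0.023, 0.0, -1.0]]
contact_force: [-23.4, -5.7, 36.3]
grip_width: 0.0265
grasp_force: 64.2
```

>>> arm_command(targets=[0.9,0.04,0,-0.008,0,0,0,0.9,0.04,0,-0.008,0,0,0])

```text
time: 14.65
tcp_pos: [0.359, 0.1927, 0.0509]
orientation: [[-0.978, -0.21, -0.002], [-0.21, 0.978, -0.0], [0.002, 0.0, -1.0]]
contact_force: [-0.5, 0.0, -0.8]
grip_width: 0.0267
grasp_force: 59.4
```

```bash
python3 - <<'E'
from h import *
st=read_state();print(jig(st["tcp_pos"]),{k:np.round(st[k],4).tolist() for k in ["orientation","grip_width","contact_force","wrist_torque"]})
im,d=grab_frame("side");W=cloud("side",d);cv2.imwrite("pics/side7.png",cv2.resize(im[150:270,250:410],(800,600),interpolation=3))
J=np.dstack([(W[...,:2]-o)@u,(W[...,:2]-o)@v,W[...,2]])*1000
for x in range(-120,80,15):
    q=J[(abs(J[...,0]-x)<7)&(abs(J[...,1])<10)&(J[...,2]>40)&(J[...,2]<80)]
    if len(q): print(x,len(q),np.round(np.percentile(q[:,2],[20,50,90]),1))
E
```

```text
[-76.6   0.4  50.9] {'orientation': [[-0.9776, -0.2103, -0.0015], [-0.2103, 0.9776, -0.0001], [0.0015, 0.0002, -1.0]], 'grip_width': 0.0267, 'contact_force': [-0.5218, 0.0452, -0.7873], 'wrist_torque': [-0.0414, 0.0343, -0.0756]}
-120 11 [56.  57.2 57.8]
-105 11 [55.6 56.4 58.6]
-90 4 [55.3 56.1 56.8]
-75 3 [57.5 59.  60.2]
-60 27 [56.  56.8 58.3]
-45 26 [56.3 57.4 58.5]
-30 25 [56.9 57.4 58.4]
-15 26 [56.5 57.3 58.6]
0 24 [56.5 57.3 59. ]
15 26 [56.7 57.3 58.7]
30 17 [56.7 57.6 58.8]
45 24 [69.8 71.5 72.6]
60 23 [49.9 57.7 71.8]
75 10 [60.  60.8 61.6]
```

View pics/side7.png

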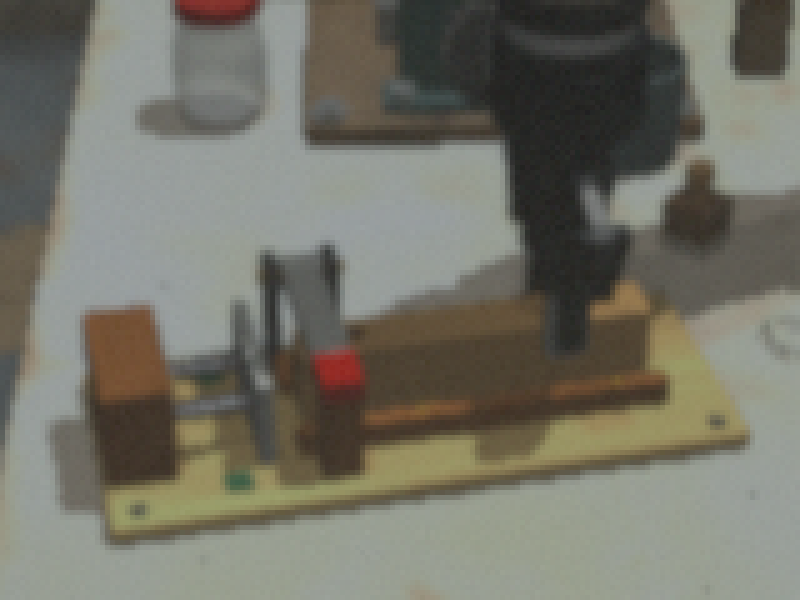

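>>> arm_command(targets=[0.9,0,0,-0.002,0,0,0,0.9,-0.01,0,-0.002,0,0,0,0.9,-0.02,0,-0.002,0,0,0,0.9,-0.03,0,-0.002,0,0,0,0.9,-0.03,0,-0.002,0,0,0])

```text
time: 15.2
tcp_pos: [0.3686, 0.1947, 0.0516]
orientation: [[-0.978, -0.209, 0.001], [-0.209, 0.978, -0.0], [-0.001, -0.0, -1.0]]
contact_force: [0.1, 0.1, -1.6]
grip_width: 0.0268
grasp_force: 59.4
```

>>> arm_command(targets=[0.9,-0.016,0,0,0,0,0,0.9,-0.032,0,0,0,0,0,0.9,-0.048,0,0,0,0,0,0.9,-0.064,0,0,0,0,0,0.9,-0.064,0,0,0,0,0])

```text
time: 15.7
tcp_pos: [0.3829, 0.1978, 0.0513]
orientation: [[-0.978, -0.21, -0.002], [-0.21, 0.978, -0.001], [0.002, -0.0, -1.0]]
contact_force: [-3.2, -0.4, 0.2]
grip_width: 0.0267
grasp_force: 59.6
```

>>> arm_command(targets=[0.9,-0.016,0,0,0,0,0,0.9,-0.032,0,0,0,0,0,0.9,-0.048,0,0,0,0,0,0.9,-0.06,0,0,0,0,0,0.9,-0.06,0,0,0,0,0])

```text
time: 16.2
tcp_pos: [0.3947, 0.2002, 0.0508]
orientation: [[-0.978, -0.21, -0.008], [-0.21, 0.978, -0.002], [0.008, -0.001, -1.0]]
contact_force: [-9.9, -2.1, 4.4]
grip_width: 0.0266
grasp_force: 60.1
```

>>> arm_command(targets=[0.9,0,0,0,0,0,0,0.9,0,0,0,0,0,0])

```text
time: 16.4
tcp_pos: [0.3944, 0.2002, 0.0508]
orientation: [[-0.978, -0.21, -0.008], [-0.21, 0.978, -0.002], [0.008, -0.001, -1.0]]
contact_force: [-8.8, -2.8, 4.8]
grip_width: 0.0266
grasp_force: 60.1
```

```bash
python3 - <<'E'
from h import *
for i in range(3):
    st=read_state();f=np.array(st["contact_force"]);im,d=grab_frame("side");print(jig(st["tcp_pos"]),"Fjig",np.round([f[:2]@u,f[:2]@v,f[2]],1))
W=cloud("side",d);cv2.imwrite("pics/side8.png",cv2.resize(im[150:270,250:410],(800,600),interpolation=3))
J=np.dstack([(W[...,:2]-o)@u,(W[...,:2]-o)@v,W[...,2]])*1000
q=J[(J[...,0]>62)&(J[...,0]<118)&(abs(J[...,1])<40)&(J[...,2]>58)&(J[...,2]<66)]
print("plate top",len(q),np.percentile(q[:,0],[5,25,50,75,95]),np.polyfit(q[:,1],q[:,0],1))
E
```

```text
[-40.4   0.3  50.8] Fjig [-9.2 -0.9  4.8]
[-40.4   0.3  50.8] Fjig [-8.7  0.4  4. ]
[-40.4   0.3  50.8] Fjig [-9.4 -0.6  3.6]
plate top 101 [ 64.09751289  82.27365585  96.56551645  99.71699755 102.41152051] [ 0.13222746 90.44753392]
```

View pics/side8.png

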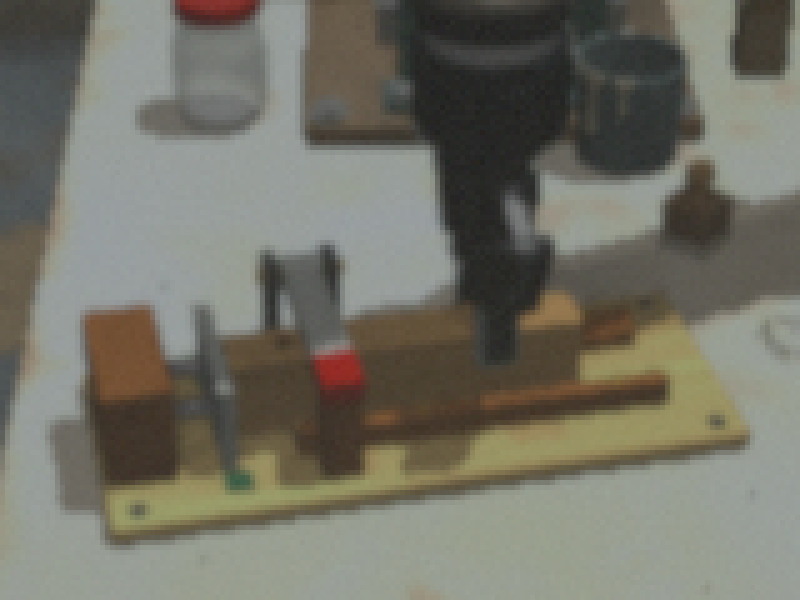

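>>> arm_command(targets=[0.9,-0.005,0,-0.002,0,0,0,0.9,-0.01,0,-0.002,0,0,0,0.9,-0.01,0,-0.002,0,0,0,0.9,-0.01,0,-0.002,0,0,0])

```text
time: 16.95
tcp_pos: [0.3961, 0.2005, 0.051]
orientation: [[-0.978, -0.21, -0.009], [-0.21, 0.978, -0.003], [0.01, -0.001, -1.0]]
contact_force: [-10.2, -0.7, 4.8]
grip_width: 0.027
grasp_force: 60.1
```

```bash
python3 - <<'E'
from h import *
for i in range(3):
    st=read_state();f=np.array(st["contact_force"]);im,d=grab_frame("side");print(jig(st["tcp_pos"]),"Fjig",np.round([f[:2]@u,f[:2]@v,f[2]],1),st["time"])
W=cloud("side",d)
J=np.dstack([(W[...,:2]-o)@u,(W[...,:2]-o)@v,W[...,2]])*1000
q=J[(J[...,0]>80)&(J[...,0]<118)&(J[...,1]>-36)&(J[...,1]<36)&(J[...,2]>59.5)&(J[...,2]<64)]
print("top edge",len(q),np.round(np.percentile(q[:,0],[5,25,50,75,95]),1))
im,d=grab_frame("wrist");W=cloud("wrist",d,st);J=np.dstack([(W[...,:2]-o)@u,(W[...,:2]-o)@v,W[...,2]])*1000
q=J[(J[...,0]>80)&(J[...,0]<118)&(abs(J[...,1])<36)&(J[...,2]>59.5)&(J[...,2]<64)];print(len(q), np.round(np.percentile(q[:,0],[5,50,95]),1) if len(q) else "")
E
```

```text
[-38.7   0.3  51. ] Fjig [-10.1   1.5   4.8] 16.95
[-38.7   0.3  51. ] Fjig [-9.8  0.2  4. ] 17.0
[-38.7   0.3  51. ] Fjig [-10.9   0.1   5.6] 17.05
top edge 47 [ 97.   99.1 101.  102.9 103.9]
0
```

```bash
python3 -c "
from workcell import *
print(close_job())"
```

```text
the job is handed in; nothing more can be done
None
```

The bar is in its channel with the keeper shut over it, and the arm is still holding it against the stop plate at about 10 N. The plate's front face measures about 94–97 mm along the jig (95 is the middle of the marks); my first push jammed the bar against the base at about 24 N along the channel and 36 N upward, before it reached the stop, so I backed off, raised it slightly and pressed again.

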